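# Free the drilling jig's clamp and push the crate slat home

## Robot

A 6-joint arm with a two-finger parallel gripper is mounted at the origin on the work surface. World frame = base frame: x ahead of the robot, y to its left, z up, the work surface at z = 0. Lengths are in m, angles in rad, forces in N, time in s.
With the tool pointing down it reaches from about 0.225 to 0.875 m from the base axis. Payload 3.4 kg.
Tool frame: the origin (TCP) lies on the centre line of the jaws, within the pads' length; the fingertips stand 11 mm ahead of it and the grasp point (between the pads) lies 8 mm behind it; z points along the fingers, y is the line along which they close (so a half turn about z gives the same grasp; the last joint's range is limited). The gripper opens to 85 mm and grips with 20 to 120 N. Pads are 22 mm wide; open, the fingers measure 114 mm over their backs; the gripper's body (76 mm by 85 mm) begins 54 mm behind the grasp point. The pads swing forward as they close: fully open they stand 13 mm farther back than shut.
Start: joints at [-1.276, 0.276, 1.505, -0, 1.361, -0.121], TCP at [0.232, -0.526, 0.242] pointing down, gripper open.
Joint ranges: [-2.89, 2.89], [-0.75, 2.08], [0.22, 2.7], [-1.18, 4.32], [0.11, 2.71], [-2.7, 2.7]. Speed limits (rad/s): [2.57, 2.57, 3.14, 3.14, 3.14, 3.14].

## Interface

Orientations are given as a unit quaternion [w, x, y, z].
In Python, from rig import manip, eyes, job gives the robot as it stands.
- The arm moves only by the tool drive_tool, never from a script. Its argument "rows" is a list of rows, each a list of 3 entries, a list of its own where there are three numbers: the turn, a rotation vector about the world's x, y, z in rad, then the shift along the world's x, y, z in cm, then the finger opening in cm, from 0 to 8.54. A call has 1 to 8 rows; each row shifts and turns the commanded pose from where the row before left it; what a row does not reach is not made up. A row lasts 1/8 s, in which the tool goes at most 62.5 mm and 10.7 degrees, less where a joint would pass 70% of its speed; a pose out of reach is approached as far as the arm can. A call is refused whole if a number of a shift passes 6.25 or a number of a turn 0.188, either way. A call with a gripper value outside its range is refused whole. The fingers move at their own pace and stop on an object; "force" is the grip in N (left out, the last holds). Time passes only in rows, so rows that do not move let the fingers close. It gives the time, the measured TCP pose, the force, the opening and the grip force at its end, in the units of the state.
- manip.get_state(): the state, without advancing time (a new reading comes with each control period).
- eyes.get_image(name): name is "scene" or "top" or "wrist"; returns the picture (480x640x3 uint8, red, green, blue); there is no depth.
- eyes.get_calibration(name): a dict with "camera_matrix" (3x3 intrinsics, pixels), "view" (4x4, takes a point from world to camera coordinates). Camera axes: x right, y up, looking along -z (the intrinsics and any distortion apply to the point x, -y, -z); pixel columns grow to the right and rows downward; lengths in m; the calibration is good to about 2 mm. A picture is of the moment at which its call begins: read the wrist's pose just before it. get_calibration takes no time and is no camera call; for the wrist camera it gives the pose at the moment of the call.
- job.sign_off(): hands the job in; it is judged then, once.
The state is a dict: "clock": time; "qpos": joint angles; "qd": joint speeds; "effort": joint torques, N m; "position": TCP position; "ee_rot": TCP orientation; "contact_force": force on the tool from outside, world axes, zero at the start; "moment": the same for the moment, N m; "width": finger opening in m; "gripper_force": force on a finger pad.
Only numpy, scipy, OpenCV 4.12 (cv2) and the standard library are available. Lean on these libraries where they do the work, as an engineer would, in place of code of your own. Each camera call takes 0.05 s, during which the arm holds its last target. There are 200 camera calls.

## Task

The crate slat has to go up to the end stop of the drilling jig for its next holes. Loosen the jig's strap clamp by rolling a fingertip along the knurled rim of its nut, counting two full turns anticlockwise (the red mark on the nut starts out pointing along the strap towards the slat), and only then push the slat's overhanging end with a fingertip until its other end touches the stop. Use light touches: do not pinch the nut or the slat, do not lift the slat off the jig, and leave everything else where it lies.

Things in the scene. Friction and masses are not known exactly. Their poses are not given: they have to be found in the camera images.
- jig: plywood drilling jig fixed to the table. Board 195 x 360 x 18 mm: jig x -120 to 75 mm, jig y -170 to 190 mm; origin at table height; jig x points away from the robot, jig y along the slat to the end stop (left), z up. The slat lies on the board in a channel 54 mm wide centred on jig x = 20 mm, between a fence behind (20 mm above the board) and a strip in front (8 mm above it)
- guide (a point): centre of the top of the metal drill guide, 50 mm above the table, that bridges the slat's channel. The guide is 88 mm long across the channel, 24 mm wide along it; its underside is 8 mm above the slat, which slides beneath it
- strap: the strap clamp: a steel strap 152 mm long (its x, jig x -120 to 32 mm), 32 mm wide, top 44 mm above the table, across the board, with a rubber foot on the slat; it carries the nut. Origin on the clamp's upright stud (jig x -58, y -20 mm), at the strap's underside. The stud, 10 mm thick, ends 94 mm above the table. A spring lifts the strap as the nut is backed off, 1.5 mm a turn
- nut_top (a point): centre of the clamp nut's top face, on its vertical axis, 66 mm above the table when tight; rises 1.5 mm a turn. The nut is an aluminium disc 20 mm high, 52 mm in diameter over the 30 upright ridges (2 mm deep) of its knurled rim; its underside is 2 mm above the strap. The rim is free all round: within 90 mm of the axis only the stud is higher
- nut_mark (a point): point on the nut's red counting mark, on the top face 20 mm from its axis; tight, it points along jig +x, over the strap towards the slat, and it comes back there after each full turn
- clamp_nut (a joint): turn of the clamp nut in rad: 0 = tight, where it starts; grows anticlockwise seen from above, which loosens; two full turns = 12.57. Turning it takes about 0.05 N m (2 N at the rim) and it stays where it is left. It could turn four turns
- slat: loose pine slat 340 mm long (its y), 50 mm wide (its x), 12 mm thick, about 100 g, lying on the jig board with its underside 18 mm above the table; origin at the centre of its underside; its y points to the end stop. Clamped until the nut is backed off
- slat_tail (a point): centre of the slat's near end face (the end away from the stop), 24 mm above the table; it overhangs the right edge of the jig board by 70 to 110 mm at the start and by 20 mm when home: push here, towards jig +y
- slat_head (a point): centre of the slat's leading end face, which must reach the stop; 50 to 90 mm short of it at the start
- stop_face (a point): centre of the face of the dark wooden end stop that the slat's leading end must touch, 24 mm above the table; axes as the jig's
- pencil: flat red carpenter's pencil, 150 x 13 x 8 mm, lying on the front of the jig board; bystander; origin under its centre
- tape_measure: yellow tape measure, 70 x 34 x 64 mm, standing to the right of the jig; bystander; origin under its centre
- drill: orange and black cordless drill standing on its battery, 200 mm tall; bystander; origin under its battery
- spare_slats: stack of three pine slats, 340 x 60 x 36 mm, to the left; bystander; origin under its centre
- brush: paint brush lying on the table to the left of the jig, under 30 mm high; bystander
- tumbler: teal tumbler, 168 mm tall, 90 mm wide; bystander; origin under its centre
- stain_tin: closed tin with a dark brown label, 100 mm tall, 86 mm wide; bystander; origin under its centre

How it is judged:
By the outcome, as a careful person would: the job done as asked, in the order asked, and still so for the second after the job is handed in, with the robot touching nothing.
It also fails if it takes over 64 s, if anything falls off the work surface, if the arm or the gripper's body presses on something with over 40 N, if the wrist force passes 120 N, or if a joint passes its speed limit or range.

## Working session

There is one attempt and no reset: what is moved stays moved. The work goes in short steps, Python scripts to look and compute and a tool call to move; the robot and the scene stay as the last step left them, time stands still between calls to the robot, and variables do not carry over. Pictures are saved under pics/ and viewed, at most 10 in all, crops included, and the job is handed in when it is done.

Besides the shell and the picture viewer there is one more tool, called after "Call:" by a JSON object that holds its "fn" and its "kwargs". drive_tool: Moves the arm, as the interface text tells. Its arguments: {"type":"object","properties":{"rows":{"type":"array"},"force":{"type":"number"}},"required":["rows"]}

```bash
mkdir -p pics
cat > h.py <<'E'
from rig import manip, eyes, job
import numpy as np, cv2
def cal(n):
    c=eyes.get_calibration(n); return np.array(c["camera_matrix"]),np.array(c["view"]),c
def ray(n,u,v,z):
    K,V,_=cal(n); d=np.linalg.inv(K)@[u,v,1]; d=np.array([d[0],-d[1],-d[2]])
    R=V[:3,:3]; o=-R.T@V[:3,3]; w=R.T@d; return o+w*(z-o[2])/w[2]
def proj(n,p):
    K,V,_=cal(n); q=V[:3,:3]@p+V[:3,3]; q=K@[q[0],-q[1],-q[2]]; return q[:2]/q[2]
def save(n,f): 
    im=eyes.get_image(n); cv2.imwrite(f,im[:,:,::-1]); return im
E
python3 - <<'E'
from h import *
save("top","pics/top.png"); save("scene","pics/scene.png")
s=manip.get_state(); print(s); print(cal("top")[2]);
E
```

```text
{'clock': 0.1, 'qpos': array([-1.27597526e+00,  2.76550549e-01,  1.50596865e+00,  1.12259648e-05,
        1.36068653e+00, -1.21017372e-01]), 'qd': array([ 7.37298240e-04,  1.15570038e-04, -2.86673024e-03, -2.32984971e-04,
       -4.40137900e-05, -5.32753793e-05]), 'effort': array([ 3.77606593e-04, -4.17700481e+01, -2.46405798e+01, -4.79065329e-04,
        5.84499969e-03, -1.16059674e-06]), 'position': array([ 0.23214004, -0.52559107,  0.24153056]), 'ee_rot': array([-8.03968748e-04,  9.78462481e-01,  2.06423164e-01, -6.45333904e-05]), 'contact_force': array([-1.0185995 ,  0.03680216, -0.84807815]), 'moment': array([ 0.05636358, -0.0328412 , -0.01268037]), 'gripper_force': 0.0, 'width': 0.08550937126983975}
{'camera_matrix': array([[616.98380403,   0.        , 324.77417909],
       [  0.        , 616.98380403, 236.48388817],
       [  0.        ,   0.        ,   1.        ]]), 'view': array([[-0.00217856, -0.99999592,  0.0018479 , -0.02155622],
       [ 0.994222  , -0.00196765,  0.10732538, -0.5016097 ],
       [-0.1073213 ,  0.00207104,  0.99422223, -1.83763799],
       [ 0.        ,  0.        ,  0.        ,  1.        ]])}
```

View pics/top.png

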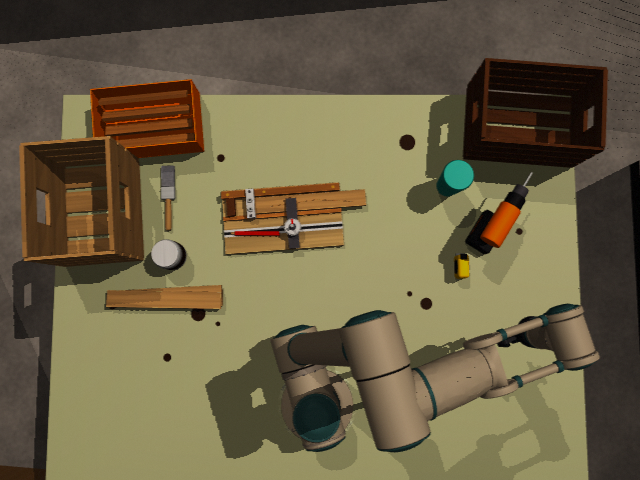

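View pics/scene.png

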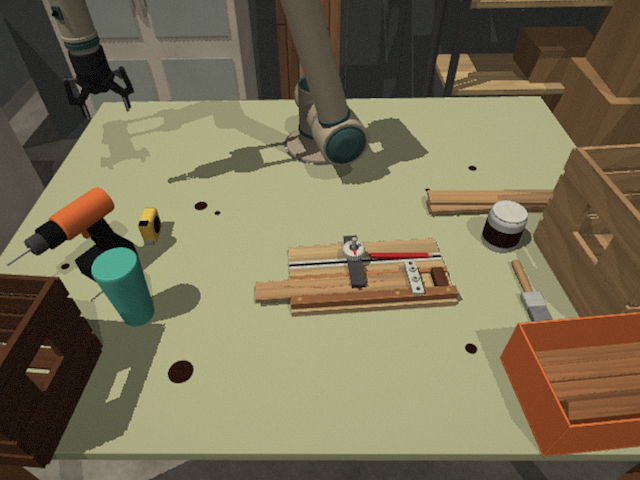

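The top view shows the jig at about (285,218), with the nut near (292,227) and the slat tail near (366,198). The scene view agrees. I'll enlarge the jig next.

Run:
```python
from h import *
im=cv2.imread("pics/top.png")[170:270,210:376]
cv2.imwrite("pics/c.png",cv2.resize(im,None,fx=4.8,fy=4.8,interpolation=cv2.INTER_CUBIC))
```

```text
(no output)
```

View pics/c.png

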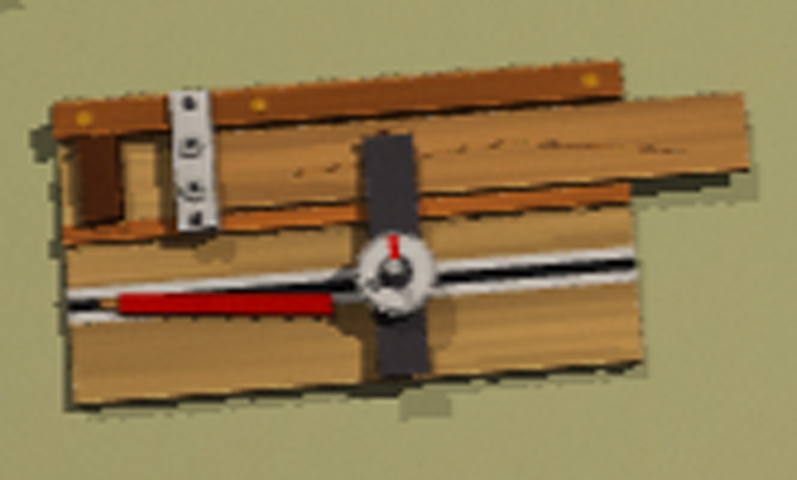

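Run:
```python
from h import *
f=lambda u,v,z: ray("top",210+u/4.8,170+v/4.8,z)
for n,a in dict(nut=(396,274,.066),LF=(72,405,.018),RF=(643,361,.018),tail=(746,131,.03),tailB=(743,93,.03),tailF=(749,170,.03),stop=(122,178,.03),guide=(194,160,.05),strapfar=(388,134,.044),pencilR=(332,305,.026)).items(): print(n,f(*a).round(4))
a,b=f(72,405,.018),f(643,361,.018); d=a-b; th=np.arctan2(-d[0],d[1]); print(np.hypot(*d[:2]),th)
ey=np.array([-np.sin(th),np.cos(th),0]); ex=np.array([np.cos(th),np.sin(th),0])
n=f(396,274,.066); o=n+.058*ex+.02*ey; print("jig o",o)
for p in [(-.12,.19),(-.12,-.17)]: print(o+p[0]*ex+p[1]*ey)
t=f(746,131,.03); print("tail in jig",(t-o)@ex,(t-o)@ey)
t=f(122,178,.03); print("stop in jig",(t-o)@ex,(t-o)@ey)
print("tool y", )
```

```text
nut [0.5256 0.0731 0.066 ]
LF [0.4487 0.2795 0.018 ]
RF [ 0.4758 -0.0807  0.018 ]
tail [ 0.6208 -0.1463  0.03  ]
tailB [ 0.6452 -0.1447  0.03  ]
tailF [ 0.5958 -0.148   0.03  ]
stop [0.5914 0.2482 0.03  ]
guide [0.5996 0.2004 0.05  ]
strapfar [0.6169 0.0795 0.044 ]
pencilR [0.5109 0.1153 0.026 ]
0.36122537048830466 0.07520246811407671
jig o [0.58189623 0.09735836 0.066     ]
[0.44796039 0.27780556 0.066     ]
[ 0.47500777 -0.08117694  0.066     ]
tail in jig 0.02046022137400668 -0.24593875283918928
stop in jig 0.02084808181646833 0.14965309578243288
tool y
```

Call:
{"fn": "drive_tool", "kwargs": {"rows": [[[0, 0, -0.0425], [2.5, 4.5, 0], 0], [[0, 0, -0.0425], [2.5, 4.5, 0], 0], [[0, 0, -0.0425], [2.5, 4.5, 0], 0], [[0, 0, -0.0425], [2.5, 4.5, 0], 0], [[0, 0, -0.0425], [2.5, 4.5, 0], 0], [[0, 0, -0.0425], [2.5, 4.5, 0], 0], [[0, 0, -0.0425], [2.5, 4.5, 0], 0], [[0, 0, -0.0425], [2.5, 4.5, 0], 0]], "force": 20}}

```text
clock: 1.1
position: [0.4327, -0.1644, 0.2421]
ee_rot: [-0.0, 0.999, 0.037, -0.0]
contact_force: [0.2, -0.7, -0.4]
width: -0.0002
gripper_force: 0.0
```

Call:
{"fn": "drive_tool", "kwargs": {"rows": [[[0, 0, 0], [1.9, 3.6, 0], 0], [[0, 0, 0], [1.9, 3.6, -2], 0], [[0, 0, 0], [1.9, 3.6, -2], 0], [[0, 0, 0], [1.9, 3.6, -2], 0], [[0, 0, 0], [1.7, 3.6, -2], 0], [[0, 0, 0], [0, 0, -1.0], 0], [[0, 0, 0], [0, 0, 0], 0]]}}

```text
clock: 1.98
position: [0.5242, 0.0137, 0.1513]
ee_rot: [0.0, 0.999, 0.038, -0.002]
contact_force: [0.2, 0.2, 0.2]
width: 0.0003
gripper_force: 0.0
```

Run:
```python
from h import *
save("wrist","pics/w1.png"); s=manip.get_state(); print(s["position"],s["contact_force"])
for p in [(.5256,.0731,.066),(.5256,.0731,.094)]: print(proj("wrist",np.array(p)), proj("top",np.array(p)))
tip=s["position"]+[0,0,-.011]; print("tip",proj("wrist",tip))
```

```text
[0.5246524  0.01329258 0.15209299] [ 0.09791324 -0.71962453 -0.79243517]
[225.94072462 238.43677131] [292.48561781 227.07089789]
[213.52989241 252.98362233] [292.00410568 225.89554739]
tip [319.33229733 300.08041541]
```

View pics/w1.png

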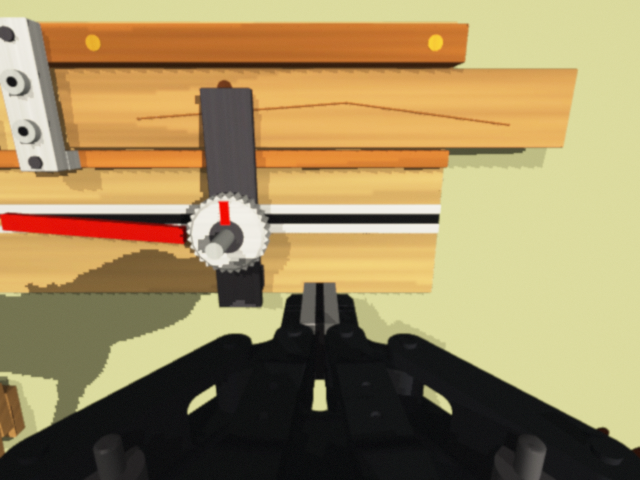

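The wrist view shows the nut centred near (229,232) with the mark at (224,212), pointing along the strap. The closed tips are at about (320,290), clear to the right of the nut. I'll descend beside it.

Call:
{"fn": "drive_tool", "kwargs": {"rows": [[[0, 0, 0], [0, 0, -3.5], 0], [[0, 0, 0], [0, 0, -3.5], 0], [[0, 0, 0], [0, 0, -1.5], 0], [[0, 0, 0], [0, 0.6, 0], 0], [[0, 0, 0], [0, 0, 0], 0]]}}

```text
clock: 2.65
position: [0.5263, 0.02, 0.0687]
ee_rot: [0.0, 0.999, 0.038, 0.001]
contact_force: [0.7, 0.4, -0.5]
width: -0.0001
gripper_force: 0.0
```

Run:
```python
from h import *
print(manip.get_state()["position"],manip.get_state()["contact_force"])
```

```text
[0.52634605 0.01999422 0.06865132] [ 0.68164959  0.3645753  -0.48508673]
```

Force noise is about 1 N. I'll creep in until contact.

Call:
{"fn": "drive_tool", "kwargs": {"rows": [[[0, 0, 0], [0, 0.4, 0], 0], [[0, 0, 0], [0, 0.4, 0], 0], [[0, 0, 0], [0, 0.2, 0], 0], [[0, 0, 0], [0, 0, 0], 0]]}}

```text
clock: 3.15
position: [0.5253, 0.0302, 0.0675]
ee_rot: [0.0, 0.999, 0.038, 0.0]
contact_force: [0.7, -0.3, -0.2]
width: 0.0001
gripper_force: 0.0
```

Call:
{"fn": "drive_tool", "kwargs": {"rows": [[[0, 0, 0], [0, 0.2, 0], 0], [[0, 0, 0], [0, 0.2, 0], 0], [[0, 0, 0], [0, 0.1, 0], 0], [[0, 0, 0], [0, 0, 0], 0]]}}

```text
clock: 3.65
position: [0.5253, 0.035, 0.0673]
ee_rot: [0.0, 0.999, 0.038, -0.0]
contact_force: [-0.0, 0.2, 0.4]
width: -0.0003
gripper_force: 0.0
```

Call:
{"fn": "drive_tool", "kwargs": {"rows": [[[0, 0, 0], [0, 0.2, 0], 0], [[0, 0, 0], [0, 0.1, 0], 0], [[0, 0, 0], [0, 0.1, 0], 0], [[0, 0, 0], [0, 0, 0], 0]]}}

```text
clock: 4.15
position: [0.5255, 0.0376, 0.0676]
ee_rot: [0.001, 0.999, 0.038, 0.0]
contact_force: [-0.2, -6.7, 2.6]
width: 0.0003
gripper_force: 3.4
```

```bash
cat > orb.py <<'E'
import numpy as np,sys
def path(N,a=.011,b=.0085,r=.025,step=.0065,th=.075,turns=2):
    # ccw boundary of rect (+) disc, starting at phi=-90deg, centre of bottom face
    P=[np.array([0,-b-r])]
    arc=lambda c,s:[np.array(c)+r*np.array([np.cos(t),np.sin(t)]) for t in np.linspace(s,s+np.pi/2,60)]
    for k in range(turns):
        for c,s in [((a,-b),-np.pi/2),((a,b),0),((-a,b),np.pi/2),((-a,-b),np.pi)]: P+=arc(c,s)
    P=np.array(P); s=np.r_[0,np.cumsum(np.linalg.norm(np.diff(P,axis=0),axis=1))]
    q=np.arange(0,s[-1],step); P=np.c_[np.interp(q,s,P[:,0]),np.interp(q,s,P[:,1])]
    R=np.array([[np.cos(th),-np.sin(th)],[np.sin(th),np.cos(th)]]); return P@R.T+N
E
python3 - <<'E'
from orb import *
P=path(np.array([.527,.0725])); print(P[0]); print(len(P)); D=np.diff(P*100,axis=0)
for i in range(0,64,8): print(i,(P[i]*100).round(2),D[i:i+8].round(2).tolist())
E
```

```text
[0.52951015 0.03909417]
71
0 [52.95  3.91] [[0.65, 0.05], [0.65, 0.06], [0.62, 0.18], [0.55, 0.34], [0.45, 0.47], [0.31, 0.57], [0.16, 0.63], [-0.0, 0.65]]
8 [56.34  6.84] [[-0.05, 0.65], [-0.05, 0.65], [-0.08, 0.64], [-0.24, 0.6], [-0.38, 0.52], [-0.51, 0.41], [-0.59, 0.26], [-0.64, 0.1]]
16 [53.8  10.68] [[-0.65, -0.04], [-0.65, -0.05], [-0.65, -0.05], [-0.65, -0.05], [-0.63, -0.17], [-0.56, -0.32], [-0.46, -0.46], [-0.33, -0.56]]
24 [49.23  8.98] [[-0.17, -0.63], [-0.01, -0.65], [0.05, -0.65], [0.05, -0.65], [0.08, -0.64], [0.22, -0.61], [0.37, -0.53], [0.5, -0.42]]
32 [50.32  4.21] [[0.59, -0.27], [0.64, -0.11], [0.65, 0.03], [0.65, 0.05], [0.65, 0.05], [0.65, 0.05], [0.63, 0.16], [0.57, 0.31]]
40 [55.34  4.47] [[0.47, 0.45], [0.34, 0.55], [0.18, 0.62], [0.02, 0.65], [-0.05, 0.65], [-0.05, 0.65], [-0.07, 0.65], [-0.21, 0.61]]
48 [55.97  9.29] [[-0.36, 0.54], [-0.49, 0.43], [-0.58, 0.29], [-0.64, 0.13], [-0.65, -0.02], [-0.65, -0.05], [-0.65, -0.05], [-0.65, -0.05]]
56 [51.31 10.5 ] [[-0.63, -0.14], [-0.57, -0.3], [-0.48, -0.44], [-0.35, -0.55], [-0.2, -0.62], [-0.03, -0.65], [0.05, -0.65], [0.05, -0.65]]
```

Call:
{"fn": "drive_tool", "kwargs": {"rows": [[[0, 0, 0], [0.4, 0, 0], 0], [[0, 0, 0], [0.65, 0.05, 0], 0], [[0, 0, 0], [0.65, 0.06, 0], 0], [[0, 0, 0], [0.62, 0.18, 0], 0], [[0, 0, 0], [0.55, 0.34, 0], 0]]}}

```text
clock: 4.78
position: [0.5545, 0.0458, 0.0671]
ee_rot: [-0.0, 0.999, 0.038, 0.0]
contact_force: [0.8, 0.7, -0.3]
width: 0.0001
gripper_force: 0.0
```

Call:
{"fn": "drive_tool", "kwargs": {"rows": [[[0, 0, 0], [-0.1, 0.15, 0], 0], [[0, 0, 0], [-0.1, 0.15, 0], 0], [[0, 0, 0], [0, 0, 0], 0]]}}

```text
clock: 5.15
position: [0.5535, 0.048, 0.0675]
ee_rot: [0.0, 0.999, 0.038, 0.002]
contact_force: [4.8, -3.5, -3.5]
width: 0.0001
gripper_force: 2.4
```

Run:
```python
from h import *
im=save("top","pics/t2.png")[215:240,275:310]; cv2.imwrite("pics/c2.png",cv2.resize(im[:,:,::-1],None,fx=16,fy=16,interpolation=cv2.INTER_CUBIC))
im=save("wrist","pics/w2.png"); print(manip.get_state()["position"])
```

```text
[0.55350882 0.04793781 0.06753326]
```

View pics/w2.png

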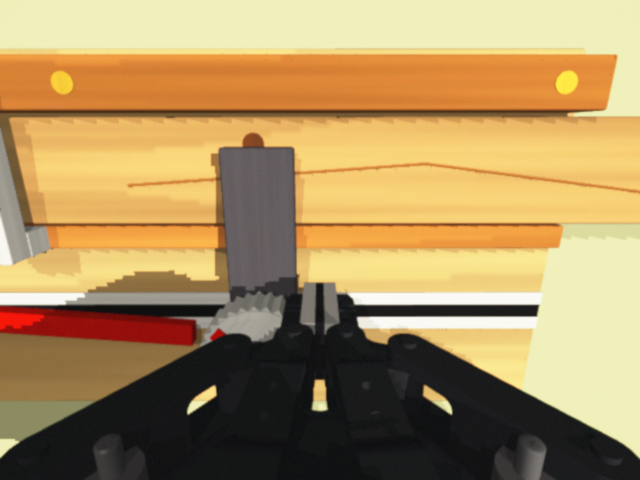

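The wrist view shows the red mark swung left, near (218,335), roughly 70° anticlockwise, so the nut turns without slip. I'll re-plan with a narrower fingertip and a bit more press.

Run:
```python
from orb import *
P=path(np.array([.527,.0725]),a=.008,r=.0238,step=.0066); i=np.argmin(np.linalg.norm(P[:20]-[.5525,.048],axis=1)); P=P[i:]; D=np.diff(P*100,axis=0)
for i in range(0,48,8): print(i,(P[i]*100).round(2),D[i:i+8].round(2).tolist())
```

```text
0 [55.35  4.89] [[0.36, 0.55], [0.2, 0.63], [0.02, 0.66], [-0.05, 0.66], [-0.05, 0.66], [-0.08, 0.65], [-0.24, 0.61], [-0.39, 0.53]]
8 [55.12  9.83] [[-0.52, 0.4], [-0.61, 0.24], [-0.65, 0.06], [-0.66, -0.05], [-0.66, -0.05], [-0.66, -0.07], [-0.62, -0.22], [-0.54, -0.38]]
16 [50.2   9.77] [[-0.41, -0.51], [-0.25, -0.61], [-0.08, -0.65], [0.05, -0.66], [0.05, -0.66], [0.05, -0.66], [0.18, -0.63], [0.34, -0.56]]
24 [50.13  4.83] [[0.49, -0.44], [0.59, -0.29], [0.65, -0.12], [0.66, 0.03], [0.66, 0.05], [0.66, 0.05], [0.64, 0.16], [0.57, 0.33]]
32 [55.03  4.59] [[0.46, 0.47], [0.31, 0.58], [0.14, 0.64], [-0.02, 0.66], [-0.05, 0.66], [-0.05, 0.66], [-0.12, 0.65], [-0.29, 0.59]]
40 [55.4  9.5] [[-0.44, 0.49], [-0.56, 0.35], [-0.63, 0.18], [-0.66, 0.01], [-0.66, -0.05], [-0.66, -0.05], [-0.65, -0.11], [-0.6, -0.28]]
```

Call:
{"fn": "drive_tool", "kwargs": {"rows": [[[0, 0, 0], [0.4, 0.55, 0], 0], [[0, 0, 0], [0.22, 0.63, 0], 0], [[0, 0, 0], [0.02, 0.66, 0], 0], [[0, 0, 0], [-0.05, 0.66, 0], 0]]}}

```text
clock: 5.75
position: [0.5628, 0.0726, 0.0684]
ee_rot: [0.001, 0.999, 0.038, 0.005]
contact_force: [10.0, -1.3, -2.4]
width: -0.0003
gripper_force: 4.8
```

Call:
{"fn": "drive_tool", "kwargs": {"rows": [[[0, 0, 0], [0.0, 0.66, 0], 0], [[0, 0, 0], [-0.06, 0.65, 0], 0], [[0, 0, 0], [-0.24, 0.61, 0], 0], [[0, 0, 0], [-0.39, 0.53, 0], 0], [[0, 0, 0], [-0.52, 0.4, 0], 0]]}}

```text
clock: 6.38
position: [0.5474, 0.1028, 0.0682]
ee_rot: [-0.001, 0.999, 0.038, 0.002]
contact_force: [5.3, 2.6, 3.3]
width: -0.0
gripper_force: 3.4
```

Call:
{"fn": "drive_tool", "kwargs": {"rows": [[[0, 0, 0], [-0.6, 0.24, 0], 0], [[0, 0, 0], [-0.65, 0.07, 0], 0], [[0, 0, 0], [-0.66, -0.05, 0], 0], [[0, 0, 0], [-0.66, -0.05, 0], 0], [[0, 0, 0], [-0.66, -0.07, 0], 0]]}}

```text
clock: 7.0
position: [0.5129, 0.1061, 0.0684]
ee_rot: [-0.003, 0.999, 0.037, 0.0]
contact_force: [0.6, 7.2, 6.5]
width: 0.0002
gripper_force: 6.2
```

Call:
{"fn": "drive_tool", "kwargs": {"rows": [[[0, 0, 0], [-0.62, -0.22, 0], 0], [[0, 0, 0], [-0.54, -0.38, 0.1], 0], [[0, 0, 0], [-0.41, -0.51, 0], 0], [[0, 0, 0], [-0.25, -0.61, 0], 0], [[0, 0, 0], [-0.08, -0.65, 0], 0]]}}

```text
clock: 7.62
position: [0.4909, 0.0791, 0.0675]
ee_rot: [-0.0, 0.999, 0.038, -0.004]
contact_force: [-4.6, 2.5, 4.0]
width: 0.0003
gripper_force: 3.0
```

Call:
{"fn": "drive_tool", "kwargs": {"rows": [[[0, 0, 0], [0.05, -0.66, 0], 0], [[0, 0, 0], [0.05, -0.66, 0], 0], [[0, 0, 0], [0.05, -0.66, 0], 0], [[0, 0, 0], [0.2, -0.63, 0], 0], [[0, 0, 0], [0.36, -0.56, 0], 0]]}}

```text
clock: 8.25
position: [0.5011, 0.047, 0.0678]
ee_rot: [0.0, 0.999, 0.038, -0.001]
contact_force: [-2.2, 1.4, 0.2]
width: -0.0002
gripper_force: 1.1
```

Run:
```python
from h import *
s=manip.get_state(); im=save("top","pics/t3.png"); im2=save("wrist","pics/w3.png"); 
a=cv2.resize(im[205:245,270:330,::-1],(600,400),interpolation=cv2.INTER_CUBIC); b=cv2.resize(im2[:,:,::-1],(260,195))
for n,I in (("t",im),("w",im2)):
    h=cv2.cvtColor(I,cv2.COLOR_RGB2HSV); m=((h[...,0]<6)|(h[...,0]>174))&(h[...,1]>190)&(h[...,2]>110)
    k,_,st,ce=cv2.connectedComponentsWithStats(m.astype(np.uint8)); print(n,[(st[i][4],ce[i].round(1).tolist()) for i in range(1,k) if st[i][4]>3][:12])
    print(proj("top" if n=="t" else "wrist",np.array([.5264,.0718,.0675])))
cv2.imwrite("pics/c3.png",np.vstack([a,np.pad(b,((0,0),(0,340),(0,0)))]))
```

```text
t [(np.int32(131), [251.1, 232.5])]
[292.9002151  226.73981595]
w [(np.int32(4890), [91.8, 237.4]), (np.int32(516), [216.1, 242.8])]
[259.6921463  251.39952001]
```

View pics/c3.png

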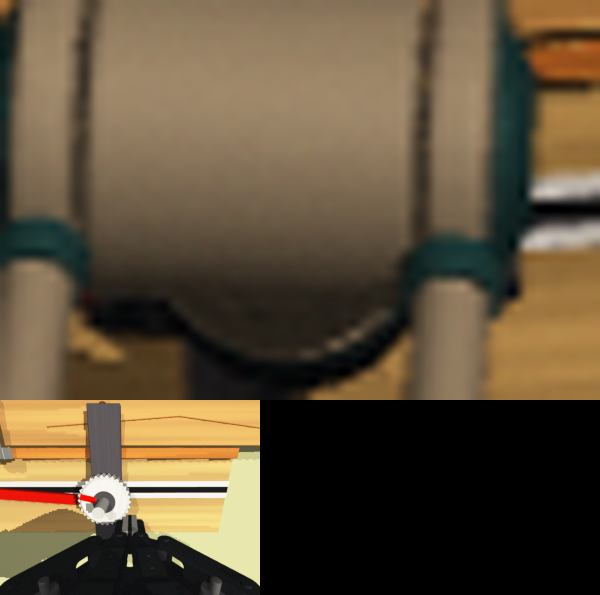

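The wrist inset shows the mark at full-scale (216,243) with the nut centre at (260,251). It points about 75° past the strap direction again. With about 187 mm of rim travelled, that is one turn + 75°, so about 285° remain.

Call:
{"fn": "drive_tool", "kwargs": {"rows": [[[0, 0, 0], [0.49, -0.44, 0.1], 0], [[0, 0, 0], [0.59, -0.29, 0], 0], [[0, 0, 0], [0.65, -0.12, 0], 0], [[0, 0, 0], [0.66, 0.03, 0], 0], [[0, 0, 0], [0.66, 0.05, 0], 0]]}}

```text
clock: 8.98
position: [0.5341, 0.0386, 0.0699]
ee_rot: [0.001, 0.999, 0.038, 0.002]
contact_force: [-1.9, -4.6, 0.7]
width: -0.0
gripper_force: 2.2
```

Call:
{"fn": "drive_tool", "kwargs": {"rows": [[[0, 0, 0], [0.66, 0.05, 0], 0], [[0, 0, 0], [0.64, 0.16, 0], 0], [[0, 0, 0], [0.57, 0.33, 0], 0], [[0, 0, 0], [0.46, 0.47, 0], 0], [[0, 0, 0], [0.36, 0.58, 0], 0]]}}

```text
clock: 9.6
position: [0.5598, 0.0559, 0.0695]
ee_rot: [0.001, 0.999, 0.038, 0.001]
contact_force: [0.5, -3.0, 0.6]
width: -0.0
gripper_force: 1.4
```

Call:
{"fn": "drive_tool", "kwargs": {"rows": [[[0, 0, 0], [0.05, 0.64, 0], 0], [[0, 0, 0], [-0.02, 0.66, 0], 0], [[0, 0, 0], [-0.05, 0.66, 0], 0], [[0, 0, 0], [-0.05, 0.66, 0], 0], [[0, 0, 0], [-0.12, 0.65, 0], 0]]}}

```text
clock: 10.22
position: [0.5599, 0.0897, 0.0701]
ee_rot: [-0.0, 0.999, 0.038, 0.003]
contact_force: [3.9, -0.9, 0.7]
width: 0.0001
gripper_force: 1.7
```

Call:
{"fn": "drive_tool", "kwargs": {"rows": [[[0, 0, 0], [1.0, 0.4, 0], 0], [[0, 0, 0], [0, 0, 3], 0], [[0, 0, 0], [0, 0, 3], 0], [[0, 0, 0], [-2.5, -2, 0], 0], [[0, 0, 0], [-3, -2, 0], 0], [[0, 0, 0], [-3, -2, 0], 0], [[0, 0, 0], [0, 0, 0], 0]]}}

```text
clock: 11.1
position: [0.479, 0.0325, 0.1289]
ee_rot: [-0.0, 0.999, 0.037, -0.002]
contact_force: [0.5, 0.1, -0.8]
width: -0.0
gripper_force: 0.0
```

```bash
cat > mark.py <<'E'
from h import *
def mark(f,N=(.5264,.0718),z=.069):
    print("pose",manip.get_state()["position"].round(4))
    K,V,_=cal("wrist")
    I=save("wrist",f); h=cv2.cvtColor(I,cv2.COLOR_RGB2HSV); m=((h[...,0]<6)|(h[...,0]>174))&(h[...,1]>190)&(h[...,2]>110)
    k,_,st,ce=cv2.connectedComponentsWithStats(m.astype(np.uint8))
    for i in range(1,k):
        if st[i][4]>40:
            p=ray("wrist",*ce[i],z); d=p[:2]-N; print(st[i][4],ce[i].round(0),p.round(4),"r",np.hypot(*d).round(4),"deg",np.degrees(np.arctan2(d[1],d[0])-.075).round(1))
E
python3 -c "
from mark import *
mark('pics/w4.png'); print(proj('wrist',np.array([.5264,.0718,.069])))"
```

```text
pose [0.479  0.0325 0.1289]
3984 [ 99. 174.] [0.5217 0.1542 0.069 ] r 0.0825 deg 89.0
264 [277. 179.] [0.526  0.0589 0.069 ] r 0.0129 deg -96.0
[253.18211972 176.47622502]
```

View pics/w4.png

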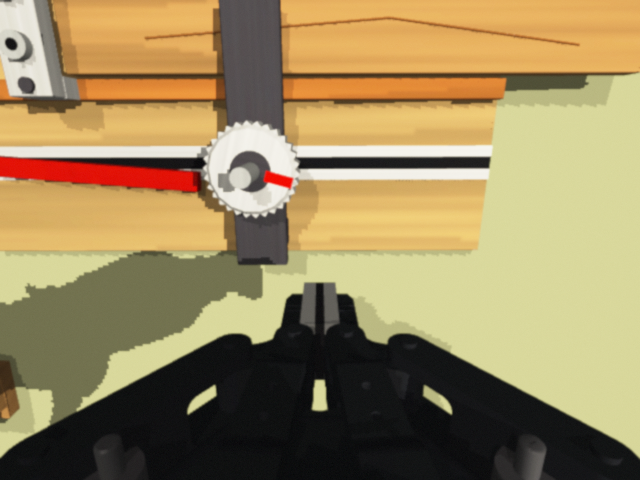

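The wrist view shows the mark at (279,180) with the nut centre at (251,169). That puts the nut at about one turn + 245°, so about 112° remain, roughly 49 mm of rim. I'll re-engage on the near side, where the end position will stay visible.

Call:
{"fn": "drive_tool", "kwargs": {"rows": [[[0, 0, 0], [0, 2.6, 0], 0], [[0, 0, 0], [0, 2.6, -2], 0], [[0, 0, 0], [0, 0, -3.8], 0], [[0, 0, 0], [0.5, 0, 0], 0], [[0, 0, 0], [0.5, 0, 0], 0], [[0, 0, 0], [0.35, 0, 0], 0]]}}

```text
clock: 11.9
position: [0.4922, 0.085, 0.0712]
ee_rot: [-0.001, 0.999, 0.037, -0.004]
contact_force: [-10.3, 1.1, 0.5]
width: -0.0001
gripper_force: 4.7
```

Call:
{"fn": "drive_tool", "kwargs": {"rows": [[[0, 0, 0], [0.0, -0.66, 0], 0], [[0, 0, 0], [0.05, -0.66, 0], 0], [[0, 0, 0], [0.05, -0.66, 0], 0], [[0, 0, 0], [0.08, -0.66, 0], 0], [[0, 0, 0], [0.2, -0.63, 0], 0], [[0, 0, 0], [0.36, -0.56, 0], 0]]}}

```text
clock: 12.65
position: [0.502, 0.0459, 0.0719]
ee_rot: [0.0, 0.999, 0.038, -0.001]
contact_force: [-3.2, 0.4, -2.1]
width: -0.0
gripper_force: 1.3
```

```bash
python3 -c "
from mark import *
mark('pics/w5.png')"
```

```text
pose [0.502  0.0459 0.0719]
523 [260. 212.] [0.5433 0.0714 0.069 ] r 0.0169 deg -5.8
4840 [ 93. 235.] [0.5291 0.1367 0.069 ] r 0.0649 deg 83.3
```

Call:
{"fn": "drive_tool", "kwargs": {"rows": [[[0, 0, 0], [0.5, -0.4, 0], 0], [[0, 0, 0], [0, 0, 0], 0]]}}

```text
clock: 12.95
position: [0.5096, 0.0418, 0.072]
ee_rot: [0.0, 0.999, 0.038, 0.001]
contact_force: [-1.8, -2.8, -0.3]
width: -0.0001
gripper_force: 1.3
```

```bash
python3 -c "
from mark import *
mark('pics/w6.png')
im=cv2.imread('pics/w6.png'); cv2.imwrite('pics/c6.png',cv2.resize(im[150:390,120:420],None,fx=2,fy=2))"
```

```text
pose [0.5096 0.0418 0.072 ]
509 [235. 230.] [0.5412 0.0774 0.069 ] r 0.0158 deg 16.4
4619 [ 89. 249.] [0.5292 0.1352 0.069 ] r 0.0635 deg 83.1
```

View pics/c6.png

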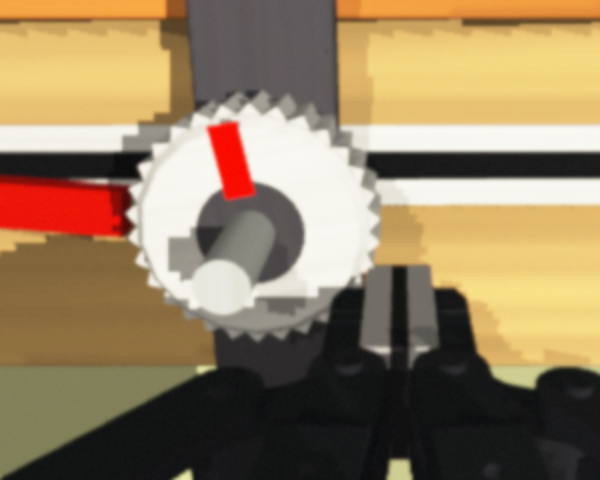

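The crop shows the mark running from (223,124) to (240,198), about 13° past the strap direction, so the nut is just over two full turns. I'll back off and go to the slat's tail.

Call:
{"fn": "drive_tool", "kwargs": {"rows": [[[0, 0, 0], [-0.6, -1.0, 0], 0], [[0, 0, 0], [0, 0, 3.5], 0], [[0, 0, 0], [0, -2, 3], 0], [[0, 0, 0], [2.9, -4.7, 0], 0], [[0, 0, 0], [2.9, -4.7, 0], 0], [[0, 0, 0], [2.9, -4.7, 0], 0], [[0, 0, 0], [3.2, -4.7, 0], 0], [[0, 0, 0], [0, 0, 0], 0]]}}

```text
clock: 14.0
position: [0.6238, -0.1801, 0.1363]
ee_rot: [0.001, 0.999, 0.036, 0.002]
contact_force: [-0.1, 1.2, -0.5]
width: -0.0002
gripper_force: 0.0
```

Run:
```python
from h import *
print(manip.get_state()["position"]); save("wrist","pics/w7.png"); print(proj("wrist",np.array([.6208,-.1463,.03])))
```

```text
[ 0.62382305 -0.18010306  0.13628198]
[274.20137237 236.3152518 ]
```

View pics/w7.png

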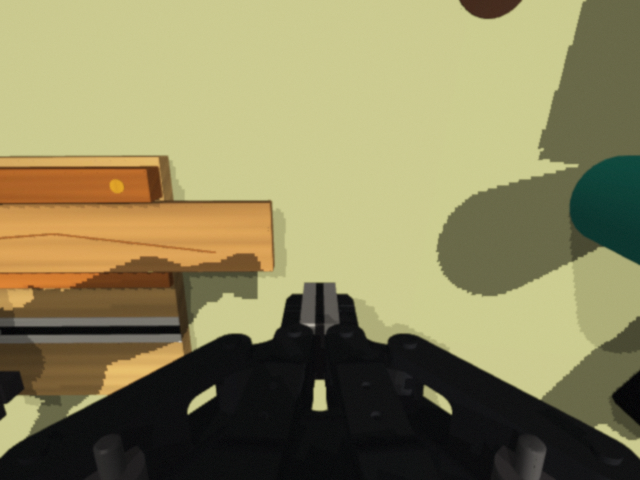

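The slat tail end is at (273,236), matching the estimate, with the fingers clear to its right. Descending.

Call:
{"fn": "drive_tool", "kwargs": {"rows": [[[0, 0, 0], [0, 0, -4], 0], [[0, 0, 0], [0, 0, -4], 0], [[0, 0, 0], [0, 0, -2.5], 0], [[0, 0, 0], [-0.1, 1.0, 0], 0], [[0, 0, 0], [-0.1, 1.0, 0], 0], [[0, 0, 0], [0, 0.3, 0], 0], [[0, 0, 0], [0, 0.3, 0], 0], [[0, 0, 0], [0, 0, 0], 0]]}}

```text
clock: 15.05
position: [0.6197, -0.1497, 0.0324]
ee_rot: [0.0, 0.999, 0.038, 0.001]
contact_force: [-0.4, -0.8, 0.9]
width: 0.0
gripper_force: 0.5
```

Call:
{"fn": "drive_tool", "kwargs": {"rows": [[[0, 0, 0], [-0.03, 0.4, 0], 0], [[0, 0, 0], [-0.03, 0.4, 0], 0], [[0, 0, 0], [-0.03, 0.4, 0], 0], [[0, 0, 0], [-0.03, 0.4, 0], 0], [[0, 0, 0], [-0.03, 0.4, 0], 0], [[0, 0, 0], [-0.03, 0.4, 0], 0], [[0, 0, 0], [-0.03, 0.4, 0], 0], [[0, 0, 0], [-0.03, 0.4, 0], 0]]}}

```text
clock: 16.05
position: [0.6168, -0.1177, 0.0316]
ee_rot: [0.0, 0.999, 0.038, 0.0]
contact_force: [-0.6, -3.4, 3.5]
width: 0.0003
gripper_force: 2.4
```

Call:
{"fn": "drive_tool", "kwargs": {"rows": [[[0, 0, 0], [-0.03, 0.4, 0], 0], [[0, 0, 0], [-0.03, 0.4, 0], 0], [[0, 0, 0], [-0.03, 0.4, 0], 0], [[0, 0, 0], [-0.02, 0.2, 0], 0], [[0, 0, 0], [0, 0.2, 0], 0], [[0, 0, 0], [0, 0, 0], 0]]}}

```text
clock: 16.8
position: [0.6161, -0.1026, 0.0321]
ee_rot: [0.001, 0.999, 0.038, 0.001]
contact_force: [0.2, -4.8, 6.5]
width: -0.0002
gripper_force: 3.7
```

Call:
{"fn": "drive_tool", "kwargs": {"rows": [[[0, 0, 0], [-0.01, 0.15, 0], 0], [[0, 0, 0], [-0.01, 0.15, 0], 0], [[0, 0, 0], [0, 0.1, 0], 0], [[0, 0, 0], [0, 0, 0], 0]]}}

```text
clock: 17.3
position: [0.6162, -0.1021, 0.0322]
ee_rot: [0.004, 0.999, 0.039, 0.001]
contact_force: [-0.9, -14.5, 5.9]
width: 0.0
gripper_force: 7.6
```

Force jumped to 14.5 N with hardly any motion, so this is probably the stop. I'll back off and verify.

Call:
{"fn": "drive_tool", "kwargs": {"rows": [[[0, 0, 0], [0, -0.6, 0], 0], [[0, 0, 0], [0, -2, 0], 0], [[0, 0, 0], [0, -2, 2], 0], [[0, 0, 0], [0, 0, 5], 0], [[0, 0, 0], [0, -4, 5], 0], [[0, 0, 0], [0, -6, 2], 0], [[0, 0, 0], [0, -6, 0], 0], [[0, 0, 0], [0, -6, 0], 0]]}}

```text
clock: 18.3
position: [0.6147, -0.3634, 0.1694]
ee_rot: [-0.001, 0.999, 0.038, -0.0]
contact_force: [1.2, 0.7, -0.2]
width: -0.0001
gripper_force: 0.0
```

Run:
```python
from h import *
save("top","pics/t8.png")
im=cv2.imread("pics/t8.png")[175:265,212:378]
im2=save("scene","pics/s8.png")[230:325,240:480,::-1]
a=cv2.resize(im,(797,300),interpolation=cv2.INTER_CUBIC) if 0 else cv2.resize(im,None,fx=3.3,fy=3.3,interpolation=cv2.INTER_CUBIC)
b=cv2.resize(im2,None,fx=3.1,fy=3.1,interpolation=cv2.INTER_CUBIC)
w=max(a.shape[1],b.shape[1]); P=lambda x:np.pad(x,((0,0),(0,w-x.shape[1]),(0,0)))
o=np.vstack([P(a),P(b)]); print(o.shape); cv2.imwrite("pics/c8.png",o)
```

```text
(591, 744, 3)
```

View pics/c8.png

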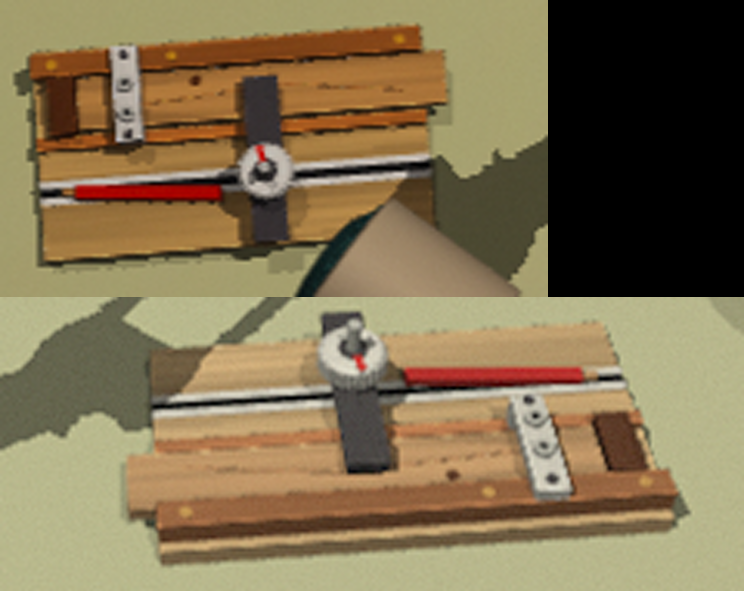

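The top and scene crops show the slat's head reaching the dark stop, near (77,105) in the top crop, with the mark still near the strap direction. Crop resolution is only about 3 mm, so I'll return to the earlier viewpoint for a numeric check of the overhang.

Call:
{"fn": "drive_tool", "kwargs": {"rows": [[[0, 0, 0], [0.3, 6.0, -1], 0], [[0, 0, 0], [0.3, 6.0, -1], 0], [[0, 0, 0], [0.3, 6.2, -1.3], 0], [[0, 0, 0], [0, 0.1, 0], 0], [[0, 0, 0], [0, 0, 0], 0]]}}

```text
clock: 19.02
position: [0.624, -0.1794, 0.1366]
ee_rot: [-0.0, 0.999, 0.039, -0.001]
contact_force: [-0.3, -0.4, 0.3]
width: -0.0001
gripper_force: 0.0
```

Run:
```python
from h import *
print(manip.get_state()["position"]); I=save("wrist","pics/w9.png").astype(int); old=cv2.imread("pics/w7.png")[:,:,::-1].astype(int)
for n,J in(("old",old),("new",I)):
    for r in (220,236,275,300):
        g=J[r-2:r+3].mean(0); d=np.abs(np.diff(cv2.blur(g.astype(np.float32),(1,3)),axis=0)).sum(1)[60:285]; c=np.argsort(-d)[:6]+60; print(n,r,sorted(c.tolist()))
for y in (-.17,): pass
E=np.array([-.075,.997]); X=np.array([.997,.075]); o=np.array([.5264,.0718])+.058*X+.02*E
for y,z,x in ((-.19,.03,.02),(-.246,.03,.02),(-.17,.018,-.02),(-.17,.038,.06)): p=o+x*X+y*E; print(y,z,proj("wrist",np.r_[p,z]).round(1))
```

```text
[ 0.62397658 -0.1794078   0.13663279]
old 220 [269, 270, 271, 272, 273, 284]
old 236 [269, 270, 271, 272, 273, 274]
old 275 [92, 168, 255, 256, 257, 258]
old 300 [175, 176, 217, 218, 283, 284]
new 220 [188, 189, 190, 193, 194, 195]
new 236 [190, 191, 192, 195, 196, 197]
new 275 [90, 91, 256, 257, 258, 259]
new 300 [177, 178, 211, 212, 283, 284]
-0.19 0.03 [192.1 238.1]
-0.246 0.03 [272.3 238.2]
-0.17 0.018 [176.5 283.6]
-0.17 0.038 [150.8 182.4]
```

The tail edge is at column 191 and a slat touching the stop should put it at 192, so the slat is home. The fingers are clear of everything.

```bash
python3 -c "
from rig import job; print(job.sign_off())"
```

```text
the job is handed in; nothing more can be done
None
```

The job is handed in: I loosened the nut about two turns (its mark stopped about 13° past the strap), then pushed the slat until it met the stop (tail within about 1 mm of where it should be), and left the gripper clear; I worked out the first full turn from rim travel and the mark's position rather than watching it continuously.

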